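Change the slide tray of the bench slide scanner

ROBOT

A 6-joint arm with a two-finger parallel gripper is mounted at the origin on the work surface. World frame = base frame: x ahead of the robot, y to its left, z up, the work surface at z = 0. Lengths are in m, angles in rad, forces in N, time in s.
With the tool pointing down it reaches from about 0.375 to 0.975 m from the base axis. Payload 3.8 kg.
Tool frame: the origin (TCP) lies midway between the tips of the shut fingers; the grasp point (between the pads) lies 19 mm behind it; z points along the fingers, y is the direction in which the jaws open and shut (so a half turn about z gives the same grasp; the last joint's range is limited). The gripper opens to 85 mm and grips with 20 to 120 N. Pads are 22 mm wide; open, the fingers measure 114 mm over their backs; the gripper's body (76 mm by 85 mm) begins 54 mm behind the grasp point. The pads swing forward as they close: fully open they stand 13 mm farther back than shut.
Start: joints at [-1.264, 0.264, 1.604, -0, 1.274, -0.037], TCP at [0.228, -0.635, 0.231] pointing down, gripper open.
Joint ranges: [-2.63, 2.63], [-0.94, 2.18], [0.31, 2.57], [-1.31, 4.45], [0, 2.66], [-2.55, 2.55]. Speed limits (rad/s): [2.57, 2.57, 3.14, 3.14, 3.14, 3.14].

INTERFACE

Orientations are given as a rotation vector (axis times angle).
In Python, from workcell import bot gives the robot as it stands.
- The arm moves only by the tool arm_command, never from a script. Its argument "targets" is text: rows parted by semicolons, each of 7 numbers parted by spaces: the shift along the tool's x, y, z in mm, then the turn, a rotation vector about the tool's x, y, z in degrees, then the opening, from 0 (shut) to 1 (fully open). A call has 1 to 10 rows; each row is the pose to reach, as a shift and turn from the pose commanded when the call began, along the tool's axes at that moment; what a row does not reach only later rows make up. A row lasts 1/12 s, in which the tool goes at most 41.7 mm and 7.16 degrees, less where a joint would pass 70% of its speed; a pose out of reach is approached as far as the arm can. A call with a gripper value outside its range is refused whole. The fingers move at their own pace and stop on an object; "newtons" is the grip in N (left out, the last holds). Time passes only in rows, so rows that repeat a pose let the fingers close. It gives the time, the measured TCP pose, the force and the opening at its end, in the units of the state.
- bot.read_state(): the state, without advancing time (a new reading comes with each control period).
- bot.read_camera(name): name is "scene" or "side" or "wrist"; returns (picture, depth): 420x560x3 uint8, blue, green, red; 420x560 float32, m along the optical axis (not along the pixel's ray), 0 where there is no reading.
- bot.camera_params(name): a dict with "fov_y" (degrees; the focal length in pixels is half the picture's height over the tangent of half this angle, whatever the lens; pixels are square), "cx", "cy" (the principal point, pixels), "xyz" and "rotation" of the camera in the world; the wrist camera has in their place "T_tool_cam" (4x4, takes a point from camera to tool coordinates, whose origin is the TCP and whose axes are the flange's). Camera axes: x right, y up, looking along -z (the intrinsics and any distortion apply to the point x, -y, -z); pixel columns grow to the right and rows downward; lengths in m; the calibration is good to about 2 mm. The wrist camera is an equidistant fisheye: a pixel r from the principal point sees the ray r / f radians off the axis. A picture is of the moment at which its call begins: read the wrist's pose just before it. camera_params takes no time and is no camera call.
- bot.finish_job(): hands the job in, once; it reports no verdict.
The state is a dict: "time": time; "q": joint angles; "joint_vel": joint speeds; "joint_torque": joint torques, N m; "tool_pos": TCP position; "tcp_rot": TCP orientation; "wrist_force": force on the tool from outside, world axes, zero at the start; "torque": the same for the moment, N m; "width": opening from 0.0 (shut) to 1.0 (fully open).
Only numpy, scipy, OpenCV 4.12 (cv2) and the standard library are available. Lean on these libraries where they do the work, as an engineer would, in place of code of your own. Each camera call takes 0.05 s, during which the arm holds its last target.

TASK

The slide scanner has finished and pushed the blue-handled tray part-way out onto its loading ledge: draw it clear of the bay and set it down flat in the shallow steel out-tray. Then set the orange-handled tray down on the ledge, let go, and slide it into the bay until it is fully home, its shoulder flush with the front of the scanner. The mounting medium on the slides is still wet, so keep both trays level and never drop them, and leave the other things on the bench where they are.

Things in the scene. Friction and masses are not known exactly. Their poses are not given: they have to be found in the camera images.
- scanner: White bench slide scanner, fixed. Origin: on the bench, below the centre of the bay mouth, in the plane of the mouth. +x points INTO the bay, y sideways, z up. In this frame, mm: low nose around the bay x 0 to 75, y -100 to 100, top z = 80; main housing behind it x 75 to 380, y -140 to 140, top z = 190, with a tower x 200 to 370, y -100 to 100, top z = 270; loading ledge in front, see ledge_mid.
- ledge_mid (a point): Centre of the loading ledge's flat top, 85 mm in front of the mouth, 40 mm above the bench (scanner frame (-85, 0, 40) mm, same axes). The ledge is 170 long (x) by 150 wide (y), no rims; two dark lines 64 mm apart mark the tray's lane, which leads straight into the bay.
- bay_home (a point): Where a tray's origin lies when fully home: scanner frame (48, 0, 40) mm, same axes. Bay floor level with the ledge, roof 22 mm above it. Mouth 84 mm wide, side guides narrow evenly to 63 mm at 30 mm depth, then run straight to a rigid end stop 96 mm deep. No latch or spring: a tray slides on plain friction and is home against the stop.
- done_tray: Finished tray, BLUE handle, 0.2 kg, loose. Flat body 96 x 60 x 12 mm (x, y, z) holding two glass slides; flat tongue handle 24 wide, 12 high, from the shoulder at x = -48 to x = -106 mm. Origin: centre of the body's underside; z up; +x away from the handle, to the nose that enters the bay first. Starts on the ledge, nearly in line, nose 5 to 15 mm inside the mouth, under its roof.
- fresh_tray: Tray still to be scanned, ORANGE handle; size, weight, origin and axes as the finished tray. Starts lying flat on the bench.
- out_tray: Shallow open steel tray for finished work, fixed: 250 x 160 mm outside (x, y), walls 3 mm thick and 12 mm high, floor top 3 mm above the bench. Origin: centre of its underside; x along its length, z up. It and the orange-handled tray may have swapped places.
- slide_box: Closed blue slide box with a white card on top, 86 x 140 x 34 mm, origin at the centre of its underside. Bystander.
- mountant: Small amber bottle with white cap, diameter 38, height 75 mm, origin at the centre of its underside. Bystander.
- dish: Round white-and-clear lidded dish, diameter 95, height 16 mm, origin at the centre of its underside. Bystander.

How it is judged:
By the outcome, as a careful person would: the job done as asked, in the order asked, and still so for the second after the job is handed in, with the robot touching nothing.
It also fails if it takes over 58 s, if anything falls off the work surface, if the arm or the gripper's body presses on something with over 40 N, if the wrist force passes 120 N, or if a joint passes its speed limit or range.

## Working session

There is one attempt and no reset: what is moved stays moved. The work goes in short steps, Python scripts to look and compute and a tool call to move; the robot and the scene stay as the last step left them, time stands still between calls to the robot, and variables do not carry over. Pictures are saved under pics/ and viewed, and the job is handed in when it is done.

Besides the shell and the picture viewer there is one more tool, called by a JSON object that holds its "name" and its "arguments". arm_command: Moves the arm, as the interface text tells. Its arguments: {"type":"object","properties":{"targets":{"type":"string"},"newtons":{"type":"number"}},"required":["targets"]}

```bash
mkdir -p pics; ls
python3 - <<'E'
from workcell import bot
import cv2,numpy as np
print(bot.read_state())
for n in("scene","side","wrist"):
    print(n,bot.camera_params(n))
for n in("scene","side"):
    p,d=bot.read_camera(n); cv2.imwrite(f"pics/{n}0.png",p); np.save(f"{n}0.npy",d)
E
```

```text
pics
{'time': 0.0, 'q': array([-1.26388917e+00,  2.64749053e-01,  1.60537379e+00, -3.47859568e-05,
        1.27371463e+00, -3.68948281e-02]), 'joint_vel': array([-5.12837712e-04, -6.98290816e-04,  5.86013071e-04,  8.43956273e-04,
       -6.17193967e-05,  1.53754693e-03]), 'joint_torque': array([-1.16191448e-03, -5.15106905e+01, -3.67314219e+01,  1.19619322e-04,
        1.28072887e-02,  1.21124683e-05]), 'tool_pos': array([ 0.22728966, -0.63480001,  0.22996492]), 'tcp_rot': array([-3.09309990e+00, -5.37023188e-01,  5.25990321e-04]), 'wrist_force': array([ 0.35047502, -1.12615841, -0.10865679]), 'torque': array([-0.03980388, -0.0010116 ,  0.05740745]), 'width': 0.9987295205273419}
scene {'fov_y': 49.97022621537735, 'cx': 273.72276806384696, 'cy': 205.24379726574455, 'xyz': array([0.94504199, 0.63182638, 0.75791069]), 'rotation': array([0.24551998, 0.9891753 , 2.46295014])}
side {'fov_y': 52.49719235243033, 'cx': 281.58354701251636, 'cy': 209.943290591087, 'xyz': array([ 0.24694078, -0.46634925,  0.67104764]), 'rotation': array([ 0.80653539, -0.24500242, -0.60675567])}
wrist {'fov_y': 65.70646984690485, 'cx': 287.61651196770674, 'cy': 204.54157830492665, 'T_tool_cam': array([[-9.65645660e-04,  9.55006716e-01,  2.96582602e-01,
         7.62918645e-02],
       [ 9.99999533e-01,  9.12741715e-04,  3.16845090e-04,
        -7.38433793e-04],
       [ 3.18858768e-05,  2.96582769e-01, -9.55007152e-01,
        -1.43361821e-01],
       [ 0.00000000e+00,  0.00000000e+00,  0.00000000e+00,
         1.00000000e+00]])}
```

View pics/scene0.png

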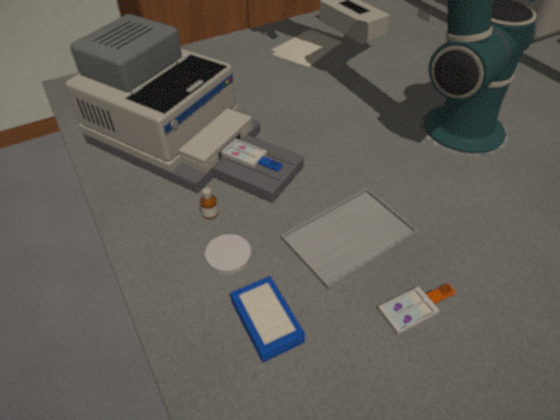

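View pics/side0.png

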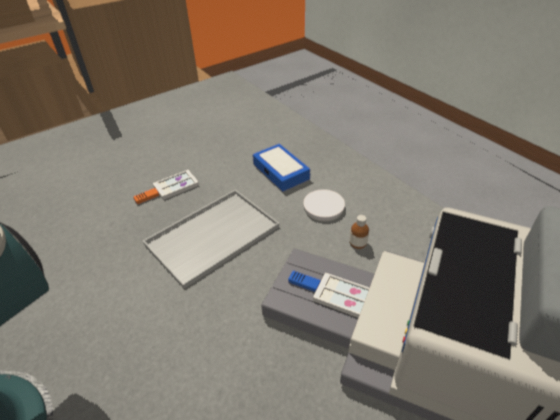

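```bash
cat > h.py <<'E'
from workcell import bot
import cv2,numpy as np
from scipy.spatial.transform import Rotation as R
def cam(n):
    c=bot.camera_params(n); f=210/np.tan(np.radians(c["fov_y"]/2)); return c,f
def ray(n,u,v,T=None):
    c,f=cam(n); x=(u-c["cx"]); y=(v-c["cy"])
    if n=="wrist":
        r=np.hypot(x,y); th=r/f
        d=np.array([np.sin(th)*x/max(r,1e-9),-np.sin(th)*y/max(r,1e-9),-np.cos(th)])
        M=T@c["T_tool_cam"]; return M[:3,3],M[:3,:3]@d
    return c["xyz"],R.from_rotvec(c["rotation"]).as_matrix()@np.array([x/f,-y/f,-1])
def atz(n,u,v,z,T=None):
    o,d=ray(n,u,v,T); return o+d*(z-o[2])/d[2]
def atd(n,u,v,D,T=None):
    o,d=ray(n,u,v,T); c,f=cam(n)
    if n=="wrist":
        th=np.hypot(u-c["cx"],v-c["cy"])/f; return o+d*D/np.cos(th)
    return o+d*D
def toolT():
    s=bot.read_state(); T=np.eye(4); T[:3,:3]=R.from_rotvec(s["tcp_rot"]).as_matrix(); T[:3,3]=s["tool_pos"]; return T
def crop(src,dst,x,y,w,h,k):
    p=cv2.imread(src)[y:y+h,x:x+w]; p=cv2.resize(p,None,fx=k,fy=k,interpolation=cv2.INTER_CUBIC); cv2.imwrite(dst,p)
def project(n,P,T=None):
    c,f=cam(n)
    if n=="wrist":
        M=T@c["T_tool_cam"]; q=M[:3,:3].T@(np.asarray(P)-M[:3,3]); 
        th=np.arctan2(np.hypot(q[0],q[1]),-q[2]); r=f*th; a=np.hypot(q[0],q[1])
        return c["cx"]+r*q[0]/a, c["cy"]-r*q[1]/a
    q=R.from_rotvec(c["rotation"]).as_matrix().T@(np.asarray(P)-c["xyz"])
    return c["cx"]-f*q[0]/q[2], c["cy"]+f*q[1]/q[2]
E
python3 - <<'E'
from h import *
crop("pics/scene0.png","pics/c1.png",170,90,150,112,5)
crop("pics/side0.png","pics/c2.png",250,235,150,112,5)
crop("pics/scene0.png","pics/c3.png",270,180,200,160,4)
E
```

```text
(no output)
```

View pics/c1.png

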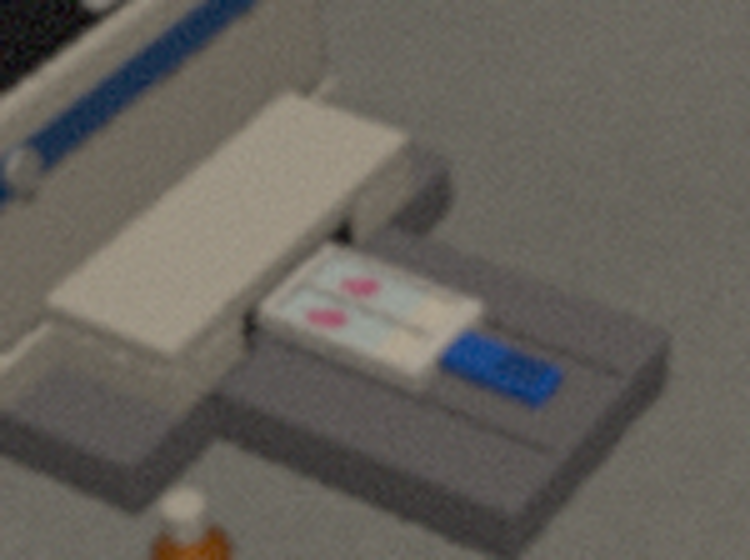

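View pics/c2.png

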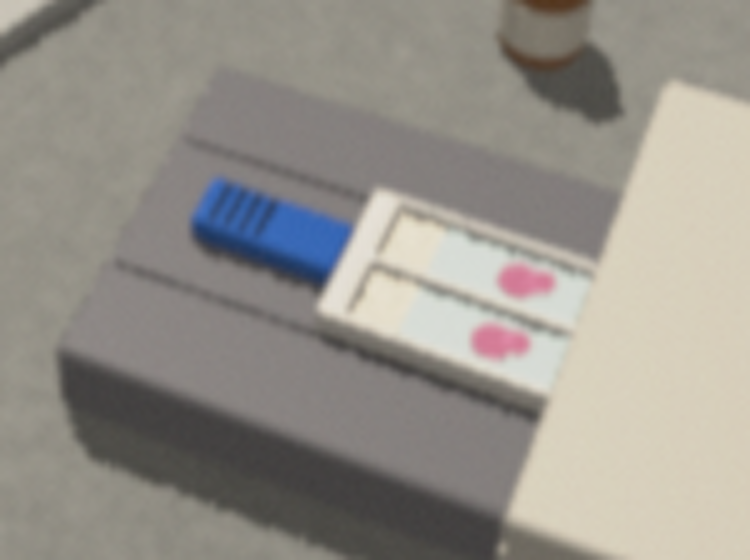

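View pics/c3.png

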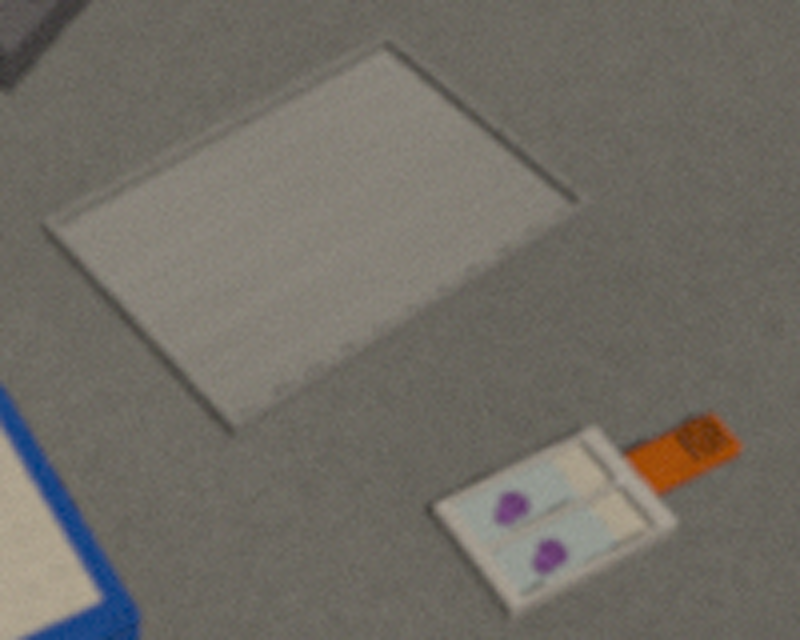

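Run:
```python
from h import *
np.set_printoptions(precision=4,suppress=True)
S={"scene":(170,90,5),"side":(250,235,5)}
def P(n,x,y,z):
    o=S[n]; return atz(n,o[0]+x/o[2],o[1]+y/o[2],z)
print("scene ledge",[P("scene",*a,.04)[:2] for a in[(668,340),(508,515),(215,395),(405,235)]])
print("side ledge",[P("side",*a,.04)[:2] for a in[(62,348),(222,68),(620,190),(500,512)]])
print("scene shoulder",[P("scene",*a,.052)[:2] for a in[(482,300),(422,388),(465,335),(443,370),(562,372),(540,405)]])
print("side shoulder",[P("side",*a,.052)[:2] for a in[(318,308),(377,188),(212,178),(193,218)]])
print("lanes scene",[P("scene",*a,.04)[:2] for a in[(620,375),(510,330),(548,450),(450,405)]])
print("lanes side",[P("side",*a,.04)[:2] for a in[(115,262),(310,330),(187,140),(360,192)]])
print("nose roof scene",[P("scene",*a,.08)[:2] for a in[(290,92),(410,137),(175,355),(50,300)]])
print("nose roof side",[P("side",*a,.08)[:2] for a in[(500,520),(672,80)]])
o=270,180,4
q=lambda x,y,z: atz("scene",270+x/4,180+y/4,z)[:2]
print("out",[q(*a,.012) for a in[(387,40),(580,200),(232,432),(45,222)]])
print("fresh",[q(*a,.012) for a in[(432,508),(592,427),(678,520),(515,612),(628,455),(660,493),(715,412),(742,443)]])
for u,v in[(345,240),(300,210)]:
    D=np.load("scene0.npy"); print(atd("scene",u,v,D[v,u]))
```

```text
scene ledge [array([ 0.4757, -0.0716]), array([ 0.6024, -0.0044]), array([ 0.6845, -0.1449]), array([ 0.5493, -0.2095])]
side ledge [array([ 0.4717, -0.0832]), array([ 0.5981, -0.0121]), array([ 0.6789, -0.1518]), array([ 0.5503, -0.2237])]
scene shoulder [array([ 0.5467, -0.1308]), array([ 0.6022, -0.0879]), array([ 0.5664, -0.1117]), array([ 0.5876, -0.0944]), array([ 0.5393, -0.065 ]), array([ 0.5599, -0.05  ])]
side shoulder [array([ 0.5487, -0.1312]), array([ 0.6003, -0.1029]), array([ 0.5547, -0.0621]), array([ 0.5378, -0.0728])]
lanes scene [array([ 0.5094, -0.0611]), array([ 0.539 , -0.1166]), array([ 0.5655, -0.0326]), array([ 0.5904, -0.0828])]
lanes side [array([ 0.5085, -0.064 ]), array([ 0.5463, -0.1302]), array([ 0.5645, -0.0335]), array([ 0.6008, -0.0934])]
nose roof scene [array([ 0.5682, -0.3002]), array([ 0.5321, -0.2333]), array([ 0.7038, -0.1361]), array([ 0.7394, -0.2021])]
nose roof side [array([ 0.5292, -0.2411]), array([ 0.704 , -0.1467])]
out [array([0.3895, 0.0733]), array([0.3747, 0.2242]), array([0.6209, 0.2541]), array([0.6339, 0.0943])]
fresh [array([0.5629, 0.3353]), array([0.4674, 0.338 ]), array([0.4674, 0.3967]), array([0.5638, 0.3957]), array([0.4632, 0.3586]), array([0.4645, 0.3818]), array([0.4094, 0.3609]), array([0.4109, 0.3805])]
[0.5157 0.165  0.0004]
[ 0.5531  0.0404 -0.0008]
```

```bash
cat >> h.py <<'E'
def down(yaw):
    c,s=np.cos(np.radians(yaw)),np.sin(np.radians(yaw)); return np.array([[c,s,0],[s,-c,0],[0,0,-1.]])
def plan(*pts):
    T=toolT()
    for x,y,z,yaw in pts:
        d=T[:3,:3].T@(np.array([x,y,z])-T[:3,3])*1000; r=R.from_matrix(T[:3,:3].T@down(yaw)).as_rotvec(degrees=True)
        print(np.round(d,1),np.round(r,2))
def stat():
    s=bot.read_state(); T=toolT(); print("t",round(s["time"],2),"tcp",np.round(s["tool_pos"],4),"yaw",round(np.degrees(np.arctan2(T[1,0],T[0,0])),2),"tilt",np.round(np.degrees(T[:2,2]),2),"F",np.round(s["wrist_force"],1),"w",round(s["width"],3))
E
python3 -c "
from h import *
stat();plan((.56,-.092,.17,119.3))"
```

```text
t 0.1 tcp [ 0.2273 -0.6349  0.23  ] yaw 19.7 tilt [-0.04  0.11] F [-0.   0.6 -0.5] w 0.999
[ 496.2 -398.8   60.9] [-8.00e-02 -1.10e-01 -9.96e+01]
```

{"name": "arm_command", "arguments": {"targets": "310 -249 0 0 0 -62 0.6; 310 -249 0 0 0 -62 0.6; 310 -249 0 0 0 -62 0.6; 310 -249 0 0 0 -62 0.6; 310 -249 0 0 0 -62 0.6; 310 -249 0 0 0 -62 0.6; 496 -399 30 0 0 -99.6 0.6; 496 -399 60 0 0 -99.6 0.6; 496 -399 60 0 0 -99.6 0.6; 496 -399 60 0 0 -99.6 0.6"}}

```text
time: 0.93
tool_pos: [0.4447, -0.2798, 0.2073]
tcp_rot: [2.189, 2.253, 0.0]
wrist_force: [0.9, 0.1, -0.3]
width: 0.602
```

```bash
python3 -c "
from h import *
stat();plan((.56,-.092,.17,119.3))"
```

```text
t 0.93 tcp [ 0.4447 -0.2798  0.2073] yaw 91.66 tilt [ 0. -0.] F [ 0.9  0.1 -0.3] w 0.602
[184.4 120.7  37.3] [  0.     0.   -27.64]
```

{"name": "arm_command", "arguments": {"targets": "184 121 37 0 0 -27.6 0.6; 184 121 37 0 0 -27.6 0.6; 184 121 37 0 0 -27.6 0.6; 184 121 37 0 0 -27.6 0.6; 184 121 37 0 0 -27.6 0.6; 184 121 37 0 0 -27.6 0.6; 184 121 37 0 0 -27.6 0.6; 184 121 37 0 0 -27.6 0.6"}}

```text
time: 1.6
tool_pos: [0.5606, -0.0946, 0.1701]
tcp_rot: [-1.593, -2.706, 0.002]
wrist_force: [0.1, -0.5, -0.3]
width: 0.598
```

```bash
python3 -c "
from h import *
stat();T=toolT();np.save('T1.npy',T)
p,d=bot.read_camera('wrist');cv2.imwrite('pics/w1.png',p);np.save('w1.npy',d);stat()"
```

```text
t 1.6 tcp [ 0.5606 -0.0946  0.1701] yaw 119.05 tilt [-0.11 -0.03] F [ 0.1 -0.5 -0.3] w 0.598
t 1.65 tcp [ 0.5604 -0.0955  0.1704] yaw 118.95 tilt [-0.07 -0.03] F [-0.2  0.4 -0.1] w 0.601
```

View pics/w1.png

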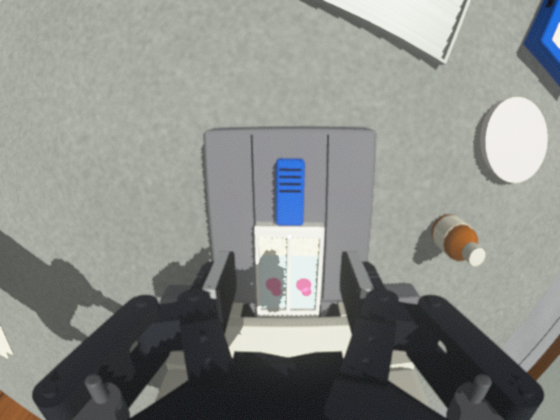

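```bash
python3 -c "
from h import *
crop('pics/w1.png','pics/c4.png',195,115,195,150,4)
crop('pics/w1.png','pics/c5.png',200,220,180,120,4)"
```

```text
(no output)
```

View pics/c4.png

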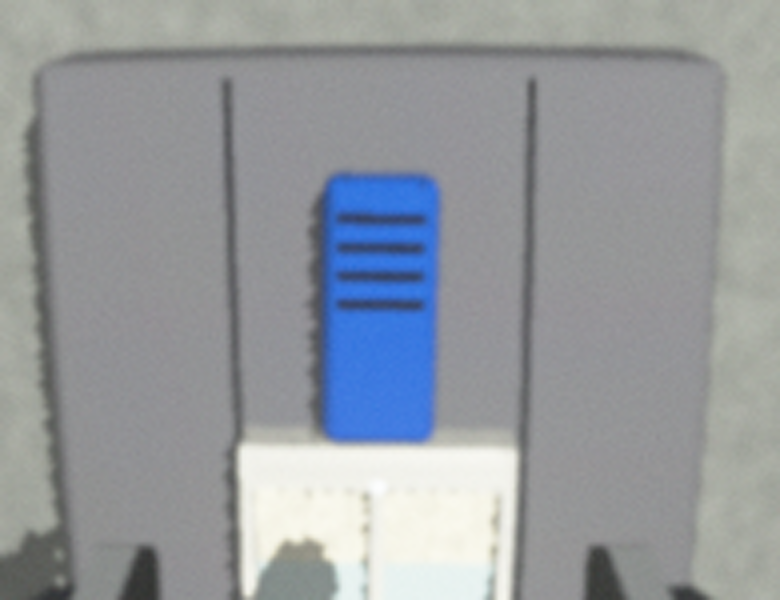

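View pics/c5.png

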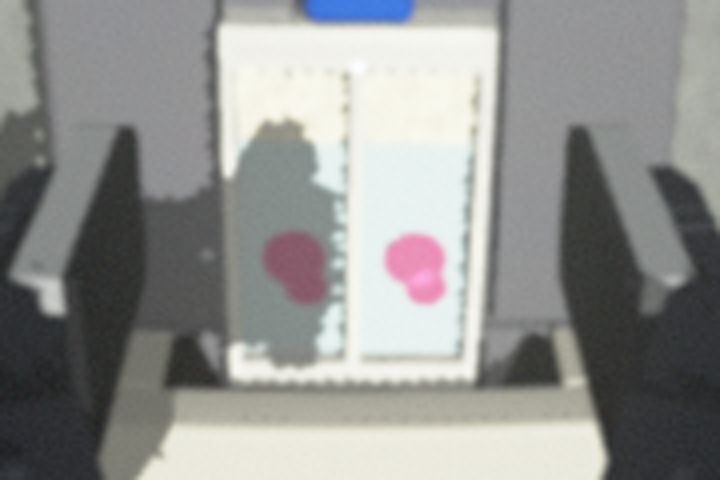

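Run:
```python
from h import *
np.set_printoptions(precision=4,suppress=True)
T=np.load('T1.npy')
# pose mid capture
q=lambda x,y,z: atz("wrist",195+x/4,115+y/4,z,T)[:2]
k=lambda x,y,z: atz("wrist",200+x/4,220+y/4,z,T)[:2]
ang=lambda a,b: np.degrees(np.arctan2(*(b-a)[::-1]))
A,B=q(40,60,.04),q(722,60,.04); print("ledge front",A,B,np.linalg.norm(A-B),ang(A,B),"mid",(A+B)/2)
l1,l2=q(227,80,.04),q(240,430,.04); r1,r2=q(532,80,.04),q(522,440,.04)
print("lanes",ang(l1,l2),ang(r1,r2),np.linalg.norm(l1-r1),np.linalg.norm(l2-r2),(l1+r1)/2,(l2+r2)/2)
a,b,c,d=q(328,177,.052),q(438,177,.052),q(325,440,.052),q(433,440,.052)
print("handle",(a+b)/2,(c+d)/2,np.linalg.norm(a-b),np.linalg.norm(c-d),np.linalg.norm(a-c),ang(a,c),ang(b,d))
e,f=q(240,447,.052),q(517,447,.052);print("shoulder",e,f,(e+f)/2,np.linalg.norm(e-f),ang(e,f))
g,h=k(228,385,.052),k(478,385,.052)
m,n=k(170,390,.062),k(600,388,.062);print("lip",m,n,ang(m,n))
m,n=k(165,422,.08),k(600,422,.08);print("lip80",m,n,ang(m,n),(m+n)/2)
D=np.load('w1.npy')
for u,v in[(228,180),(290,200),(290,330)]: print(atd("wrist",u,v,D[v,u],T))
```

```text
ledge front [ 0.471  -0.0777] [ 0.5984 -0.0069] 0.14569499468861807 29.07307589745805 mid [ 0.5347 -0.0423]
lanes -60.40648246038926 -60.85536185578027 0.06415361860048212 0.06359218238592944 [ 0.537  -0.0473] [ 0.5759 -0.1164]
handle [ 0.5468 -0.0636] [ 0.5738 -0.1137] 0.022341039867908207 0.02321905810584782 0.05693162800691258 -62.16753406927354 -61.283791396758375
shoulder [ 0.5483 -0.1298] [ 0.6007 -0.1007] [ 0.5745 -0.1152] 0.05986491230417031 29.027575113624284
lip [ 0.5789 -0.2158] [ 0.6692 -0.1658] 28.993715208969796
lip80 [ 0.5779 -0.2114] [ 0.6645 -0.1641] 28.651475424974162 [ 0.6212 -0.1877]
[ 0.5087 -0.1073  0.0404]
[ 0.5631 -0.0941  0.0518]
[ 0.6186 -0.1939  0.0799]
```

```bash
python3 -c "
from h import *
stat();plan((.566,-.0997,.0425,118.7),)"
```

```text
t 1.65 tcp [ 0.5604 -0.0955  0.1704] yaw 118.95 tilt [-0.07 -0.03] F [-0.2  0.4 -0.1] w 0.601
[ -6.4   3.  127.9] [-0.08 -0.    0.25]
```

{"name": "arm_command", "arguments": {"targets": "-6.4 3 40 0 0 0.25 0.6; -6.4 3 80 0 0 0.25 0.6; -6.4 3 100 0 0 0.25 0.6; -6.4 3 100 0 0 0.25 0.6; -6.4 3 100 0 0 0.25 0.6"}}

```text
time: 2.07
tool_pos: [0.565, -0.1006, 0.0699]
tcp_rot: [-1.604, -2.698, 0.002]
wrist_force: [-0.1, -1.1, 0.8]
width: 0.601
```

```bash
python3 -c "
from h import *
stat();plan((.566,-.0997,.0425,118.7),)"
```

```text
t 2.07 tcp [ 0.565  -0.1006  0.0699] yaw 118.54 tilt [-0.18  0.02] F [-0.1 -1.1  0.8] w 0.601
[ 0.2  1.4 27.4] [-0.15 -0.1  -0.16]
```

{"name": "arm_command", "arguments": {"targets": "0 1 20 0 0 0 0.6; 0 1 27 0 0 0 0.6; 0 1 27 0 0 0 0.6; 0 1 27 0 0 0 0.6", "newtons": 70}}

```text
time: 2.4
tool_pos: [0.5682, -0.0993, 0.0451]
tcp_rot: [1.602, 2.701, 0.001]
wrist_force: [1.0, 0.6, 0.5]
width: 0.597
```

```bash
python3 -c "
from h import *
T=toolT()
p,d=bot.read_camera('wrist');cv2.imwrite('pics/w2.png',p);stat();plan((.566,-.0997,.0425,118.7),)"
```

```text
t 2.45 tcp [ 0.5686 -0.0993  0.0454] yaw 118.64 tilt [ 0.12 -0.03] F [0.5 0.4 0. ] w 0.6
[ 0.8 -2.5  2.9] [ 0.09  0.08 -0.06]
```

View pics/w2.png

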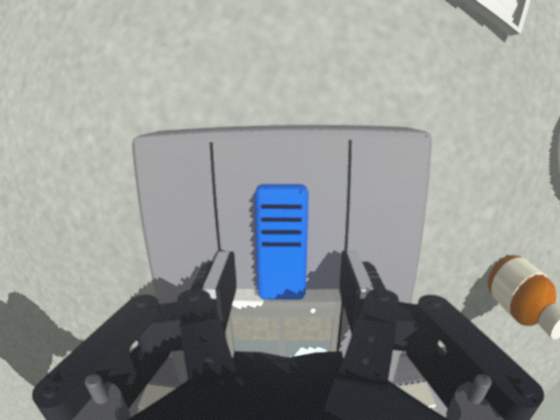

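{"name": "arm_command", "arguments": {"targets": "0 -2.5 2 0 0 0 0.6; 0 -2.5 2 0 0 0 0.6; 0 -2.5 2 0 0 0 0.6"}}

```text
time: 2.7
tool_pos: [0.5656, -0.1, 0.0424]
tcp_rot: [1.602, 2.702, 0.0]
wrist_force: [-0.3, -0.8, 0.7]
width: 0.6
```

```bash
python3 -c "
from h import *
stat();plan((.566,-.0997,.0425,118.7),)"
```

```text
t 2.7 tcp [ 0.5656 -0.1     0.0424] yaw 118.67 tilt [ 0.04 -0.01] F [-0.3 -0.8  0.7] w 0.6
[ 0.   0.5 -0.1] [ 0.03  0.03 -0.03]
```

Close gently.

{"name": "arm_command", "arguments": {"targets": "0 0 0 0 0 0 0.35; 0 0 0 0 0 0 0.1; 0 0 0 0 0 0 0; 0 0 0 0 0 0 0; 0 0 0 0 0 0 0; 0 0 0 0 0 0 0", "newtons": 70}}

```text
time: 3.2
tool_pos: [0.5659, -0.0999, 0.0423]
tcp_rot: [1.602, 2.702, 0.0]
wrist_force: [-1.0, 0.2, 5.5]
width: 0.254
```

```bash
python3 -c "
from h import *
p,d=bot.read_camera('wrist');cv2.imwrite('pics/w3.png',p);stat()"
```

```text
t 3.25 tcp [ 0.5659 -0.0999  0.0423] yaw 118.67 tilt [ 0.05 -0.01] F [-0.9  0.4  4.9] w 0.257
```

View pics/w3.png

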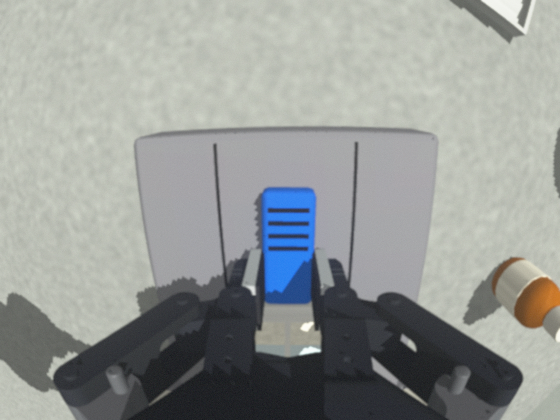

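{"name": "arm_command", "arguments": {"targets": "3 0 -1 0 0 0 0; 10 0 -1 0 0 0 0; 20 0 -1 0 0 0 0; 30 0 -1 0 0 0 0; 40 0 -1 0 0 0 0; 40 0 -1 0 0 0 0; 40 0 -1 0 0 0 0"}}

```text
time: 3.83
tool_pos: [0.5453, -0.0637, 0.0425]
tcp_rot: [-1.6, -2.703, 0.0]
wrist_force: [0.4, 1.2, -1.2]
width: 0.254
```

```bash
python3 -c "
from h import *
p,d=bot.read_camera('side');cv2.imwrite('pics/s1.png',p);stat();crop('pics/s1.png','pics/s1c.png',200,220,180,130,4)"
```

```text
t 3.88 tcp [ 0.5457 -0.0641  0.0425] yaw 118.72 tilt [-0.04  0.01] F [ 0.   0.4 -0.5] w 0.252
```

View pics/s1c.png

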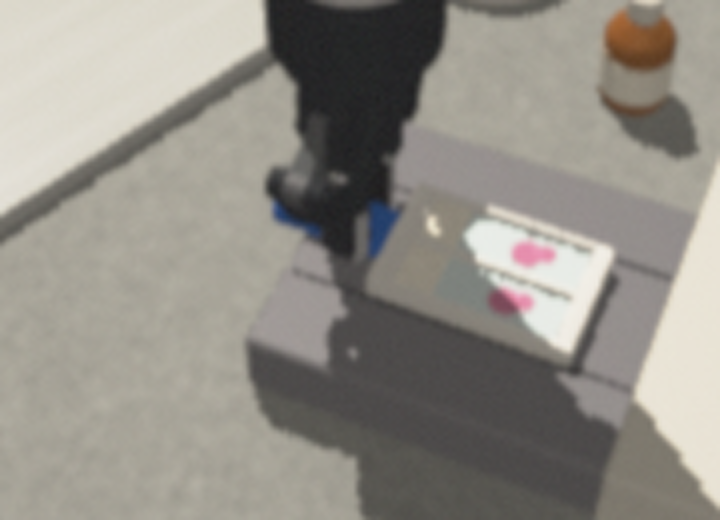

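{"name": "arm_command", "arguments": {"targets": "0 0 -5 0 0 0 0; 0 0 -15 0 0 0 0; 0 0 -30 0 0 0 0; 0 0 -45 0 0 0 0; 0 0 -55 0 0 0 0; 0 0 -55 0 0 0 0"}}

```text
time: 4.38
tool_pos: [0.5488, -0.0654, 0.1012]
tcp_rot: [1.6, 2.697, 0.003]
wrist_force: [0.7, -0.2, -1.2]
width: 0.254
```

```bash
python3 -c "
from h import *
p,d=bot.read_camera('side');cv2.imwrite('pics/s2.png',p);stat();crop('pics/s2.png','pics/s2c.png',200,180,180,130,4)
plan((.48,.155,.1,186),(.475,.155,.02,186))"
```

```text
t 4.43 tcp [ 0.5479 -0.0653  0.0998] yaw 118.64 tilt [ 0.23 -0.04] F [ 0.2 -1.  -1.5] w 0.252
[225.9  46.   -0.6] [  0.08   0.23 -67.35]
[228.5  41.4  79.4] [  0.08   0.23 -67.35]
```

View pics/s2c.png

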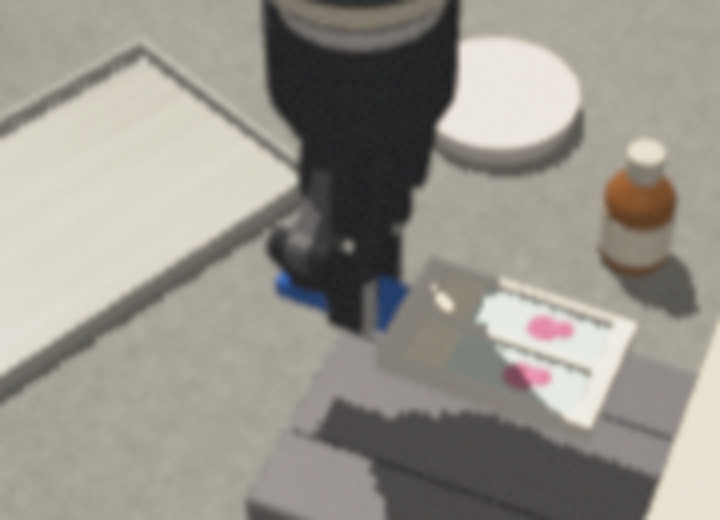

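```bash
python3 -c "
from h import *
plan((.469,.1575,.12,186))"
```

```text
[233.3  37.6 -20.6] [  0.08   0.23 -67.35]
```

{"name": "arm_command", "arguments": {"targets": "10 2 -15 0 0 -2 0; 34 5 -20 0 0 -8 0; 60 10 -20 0 0 -15 0; 86 14 -20 0 0 -22 0; 112 18 -20 0 0 -29 0; 138 22 -20 0 0 -36 0; 164 26 -20 0 0 -43 0; 188 30 -20 0 0 -50 0; 208 34 -20 0 0 -57 0; 222 36 -20 0 0 -63 0"}}

```text
time: 5.27
tool_pos: [0.4699, 0.1486, 0.1168]
tcp_rot: [0.056, -3.139, -0.0]
wrist_force: [0.2, 0.2, -2.2]
width: 0.258
```

```bash
python3 -c "
from h import *
stat();plan((.469,.1575,.12,186),(.469,.1575,.05,186))"
```

```text
t 5.27 tcp [0.4699 0.1486 0.1168] yaw -177.94 tilt [-0.1 -0. ] F [ 0.2  0.2 -2.2] w 0.258
[ 0.6  8.9 -3.2] [ 0.01 -0.1  -3.94]
[ 0.4  8.9 66.8] [ 0.01 -0.1  -3.94]
```

{"name": "arm_command", "arguments": {"targets": "0 6 5 0 0 -3.5 0; 0 8 20 0 0 -4 0; 0 8 40 0 0 -4 0; 0 8 60 0 0 -4 0; 0 8 70 0 0 -4 0; 0 8 70 0 0 -4 0; 0 8 70 0 0 -4 0"}}

```text
time: 5.85
tool_pos: [0.4702, 0.1549, 0.0469]
tcp_rot: [0.155, -3.135, 0.001]
wrist_force: [-0.4, 0.4, -0.8]
width: 0.255
```

```bash
python3 -c "
from h import *
p,d=bot.read_camera('scene');cv2.imwrite('pics/s3.png',p)
p,d=bot.read_camera('side');cv2.imwrite('pics/s3b.png',p)
stat();plan((.469,.1575,.0053,186))
crop('pics/s3.png','pics/s3c.png',240,110,220,180,3.5)
crop('pics/s3b.png','pics/s3d.png',110,150,220,150,3.5)"
```

```text
t 5.95 tcp [0.472  0.1554 0.0486] yaw -174.35 tilt [0.08 0.02] F [ 0.7  1.2 -1.4] w 0.258
[ 2.9  2.4 43.3] [ 0.02  0.09 -0.35]
```

View pics/s3c.png

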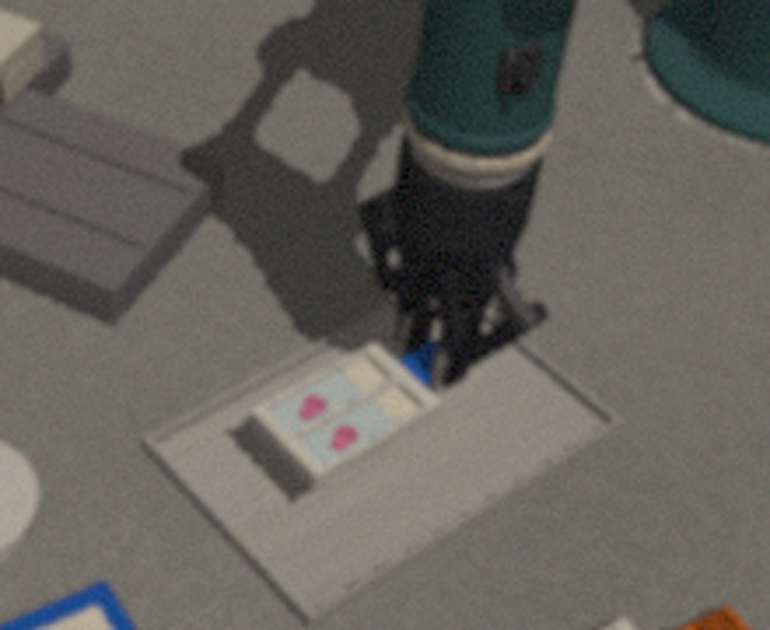

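View pics/s3d.png

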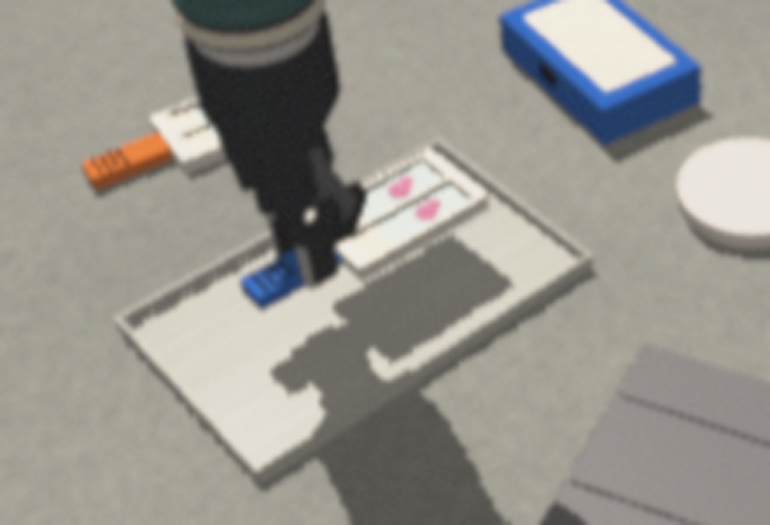

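{"name": "arm_command", "arguments": {"targets": "0 1 10 0 0 0 0; 0 2 22 0 0 0 0; 0 2 31 0 0 0 0; 0 2 35 0 0 0 0; 0 2 38 0 0 0 0; 0 2 38 0 0 0 0; 0 2 38 0 0 0 0"}}

```text
time: 6.53
tool_pos: [0.4711, 0.1573, 0.0099]
tcp_rot: [-0.155, 3.138, 0.0]
wrist_force: [-0.8, -0.7, -2.1]
width: 0.258
```

```bash
python3 -c "
from h import *
stat();plan((.469,.1575,.0053,186))"
```

```text
t 6.53 tcp [0.4711 0.1573 0.0099] yaw -174.33 tilt [0.01 0.  ] F [-0.8 -0.7 -2.1] w 0.258
[2.1 0.4 4.6] [ 0.    0.01 -0.33]
```

{"name": "arm_command", "arguments": {"targets": "0 0 1.5 0 0 0 0; 0 0 3 0 0 0 0; 0 0 4 0 0 0 0; 0 0 4.5 0 0 0 0; 0 0 4.5 0 0 0 0"}}

```text
time: 6.95
tool_pos: [0.4711, 0.1573, 0.0054]
tcp_rot: [-0.155, 3.137, 0.0]
wrist_force: [-0.7, -0.4, -1.2]
width: 0.256
```

```bash
python3 -c "
from h import *
stat()"
```

```text
t 6.95 tcp [0.4711 0.1573 0.0054] yaw -174.33 tilt [0.02 0.01] F [-0.7 -0.4 -1.2] w 0.256
```

{"name": "arm_command", "arguments": {"targets": "0 0 0.5 0 0 0 0; 0 0 0.8 0 0 0 0; 0 0 0.8 0 0 0 0"}}

```text
time: 7.2
tool_pos: [0.4711, 0.1573, 0.0053]
tcp_rot: [-0.155, 3.138, -0.0]
wrist_force: [-1.3, -1.0, 5.7]
width: 0.254
```

{"name": "arm_command", "arguments": {"targets": "0 0 0 0 0 0 0.35; 0 0 0 0 0 0 0.5; 0 0 0 0 0 0 0.6; 0 0 0 0 0 0 0.6; 0 0 -10 0 0 0 0.6; 0 0 -40 0 0 0 0.6; 0 0 -80 0 0 0 0.6; 0 0 -110 0 0 0 0.6; 0 0 -130 0 0 0 0.6; 0 0 -130 0 0 0 0.6"}}

```text
time: 8.03
tool_pos: [0.4751, 0.1584, 0.141]
tcp_rot: [-0.155, 3.127, 0.004]
wrist_force: [0.7, 0.7, 0.1]
width: 0.599
```

```bash
python3 -c "
from h import *
p,d=bot.read_camera('side');cv2.imwrite('pics/s4.png',p)
crop('pics/s4.png','pics/s4d.png',110,150,220,150,3.5)
stat();plan((.42,.37,.17,179))"
```

```text
t 8.08 tcp [0.4735 0.158  0.1383] yaw -174.33 tilt [0.41 0.12] F [ 1.  -0.2 -0.2] w 0.604
[ 32.1 216.3 -31.6] [0.1  0.41 6.67]
```

View pics/s4d.png

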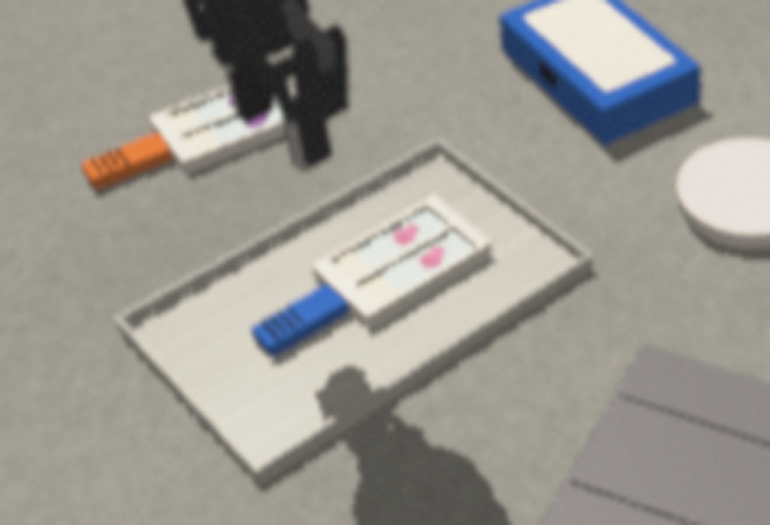

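{"name": "arm_command", "arguments": {"targets": "5 36 -30 0 0 2 0.6; 10 72 -30 0 0 4 0.6; 20 108 -30 0 0 6 0.6; 25 144 -30 0 0 6 0.6; 28 180 -30 0 0 6 0.6; 30 210 -30 0 0 6 0.6; 30 212 -30 0 0 6 0.6; 30 212 -30 0 0 6 0.6; 30 212 -30 0 0 6 0.6; 30 212 -30 0 0 6 0.6"}}

```text
time: 8.92
tool_pos: [0.4197, 0.3638, 0.1634]
tcp_rot: [-0.01, -3.14, 0.003]
wrist_force: [0.6, -0.2, -0.2]
width: 0.598
```

```bash
python3 -c "
from h import *
stat();T=toolT();np.save('T2.npy',T)
p,d=bot.read_camera('wrist');cv2.imwrite('pics/w4.png',p);np.save('w4.npy',d);stat()
crop('pics/w4.png','pics/w4c.png',200,130,190,150,4)"
```

```text
t 8.92 tcp [0.4197 0.3638 0.1634] yaw 179.63 tilt [-0.09 -0.1 ] F [ 0.6 -0.2 -0.2] w 0.598
t 8.97 tcp [0.42   0.3638 0.1637] yaw 179.6 tilt [-0.06 -0.07] F [ 0.6 -0.1 -0.1] w 0.599
```

View pics/w4.png

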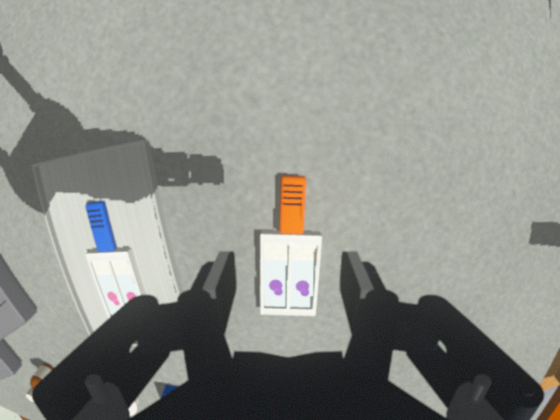

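View pics/w4c.png

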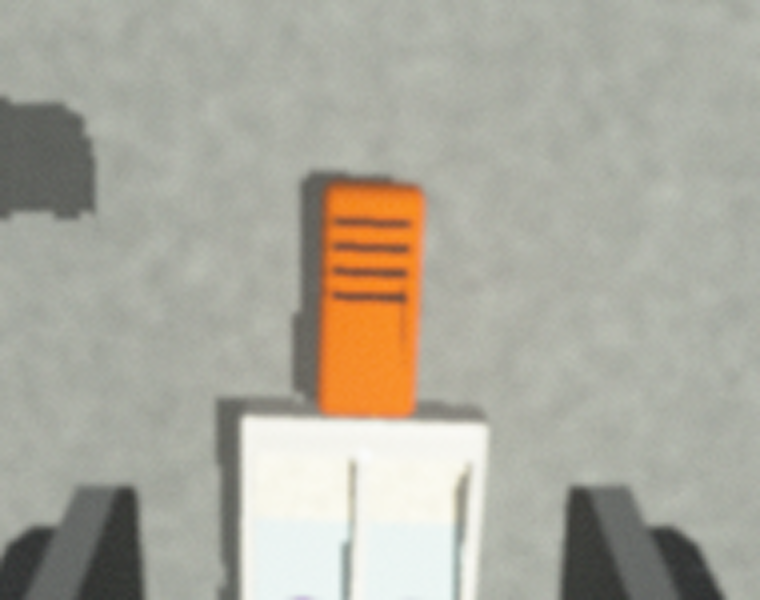

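Run:
```python
from h import *
np.set_printoptions(precision=4,suppress=True)
T=np.load('T2.npy')
q=lambda x,y,z: atz("wrist",200+x/4,130+y/4,z,T)[:2]
ang=lambda a,b: np.degrees(np.arctan2(*(b-a)[::-1]))
a,b,c,d=q(327,185,.012),q(423,188,.012),q(320,413,.012),q(413,415,.012)
print("handle",(a+b)/2,(c+d)/2,np.linalg.norm(a-b),np.linalg.norm(c-d),np.linalg.norm(a-c),ang(a,c),ang(b,d))
e,f=q(242,418,.012),q(488,426,.012);print("shoulder",e,f,(e+f)/2,np.linalg.norm(e-f),ang(e,f))
```

```text
handle [0.4085 0.3701] [0.4652 0.368 ] 0.02226738586498563 0.022762739492015353 0.056837096791631764 -2.4573677302488863 -1.9579926013067224
shoulder [0.4661 0.3374] [0.4687 0.3979] [0.4674 0.3676] 0.06053508785210794 87.5557680324004
```

```bash
python3 -c "
from h import *
stat();plan((.4504,.3683,.0024,177.7),(.4504,.3683,.04,177.7))"
```

```text
t 8.97 tcp [0.42   0.3638 0.1637] yaw 179.6 tilt [-0.06 -0.07] F [ 0.6 -0.1 -0.1] w 0.599
[-30.5   4.9 161.3] [-0.07 -0.06  1.9 ]
[-30.5   4.9 123.7] [-0.07 -0.06  1.9 ]
```

{"name": "arm_command", "arguments": {"targets": "-15 3 35 0 0 2 0.6; -30 5 70 0 0 2 0.6; -30 5 100 0 0 2 0.6; -30 5 120 0 0 2 0.6; -30 5 130 0 0 2 0.6; -30 5 130 0 0 2 0.6; -30 5 130 0 0 2 0.6; -30 5 130 0 0 2 0.6"}}

```text
time: 9.63
tool_pos: [0.4515, 0.3706, 0.0363]
tcp_rot: [0.065, 3.138, 0.003]
wrist_force: [0.1, 0.5, -0.4]
width: 0.599
```

```bash
python3 -c "
from h import *
p,d=bot.read_camera('wrist');cv2.imwrite('pics/w5.png',p)
stat();plan((.4504,.3683,.0024,177.7),)"
```

```text
t 9.68 tcp [0.4517 0.3709 0.0367] yaw 177.65 tilt [0.18 0.13] F [ 0.1 -0.1  0.1] w 0.603
[ 1.3 -2.8 34.3] [ 0.14  0.17 -0.05]
```

View pics/w5.png

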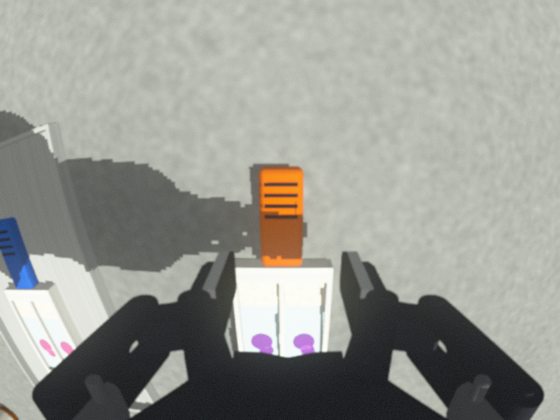

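{"name": "arm_command", "arguments": {"targets": "1 -2.5 15 0 0 0 0.6; 1 -2.5 25 0 0 0 0.6; 1 -2.5 31 0 0 0 0.6; 1 -2.5 31 0 0 0 0.6; 1 -2.5 31 0 0 0 0.6; 1 -2.5 31 0 0 0 0.6"}}

```text
time: 10.18
tool_pos: [0.4494, 0.368, 0.004]
tcp_rot: [0.064, 3.14, 0.001]
wrist_force: [0.5, -0.7, 1.2]
width: 0.604
```

```bash
python3 -c "
from h import *
stat();plan((.4504,.3683,.0024,177.7),)"
```

```text
t 10.18 tcp [0.4494 0.368  0.004 ] yaw 177.68 tilt [0.04 0.03] F [ 0.5 -0.7  1.2] w 0.604
[-1.   0.3  1.6] [ 0.03  0.03 -0.02]
```

{"name": "arm_command", "arguments": {"targets": "-1 0.3 1.3 0 0 0 0.6; -1 0.3 1.3 0 0 0 0.45; -1 0.3 1.3 0 0 0 0.2; -1 0.3 1.3 0 0 0 0; -1 0.3 1.3 0 0 0 0; -1 0.3 1.3 0 0 0 0; -1 0.3 1.3 0 0 0 0; -1 0.3 1.3 0 0 0 0", "newtons": 70}}

```text
time: 10.85
tool_pos: [0.4505, 0.3682, 0.0028]
tcp_rot: [0.064, 3.14, 0.001]
wrist_force: [-0.2, 0.0, 5.6]
width: 0.257
```

```bash
python3 -c "
from h import *
stat()"
```

```text
t 10.85 tcp [0.4505 0.3682 0.0028] yaw 177.66 tilt [0.05 0.04] F [-0.2  0.   5.6] w 0.257
```

{"name": "arm_command", "arguments": {"targets": "0 0 -2 0 0 0 0; 0 0 -8 0 0 0 0; 0 0 -20 0 0 0 0; 0 0 -40 0 0 0 0; 0 0 -65 0 0 0 0; 0 0 -90 0 0 0 0; 0 0 -110 0 0 0 0; 0 0 -120 0 0 0 0; 0 0 -120 0 0 0 0"}}

```text
time: 11.6
tool_pos: [0.4519, 0.3693, 0.1259]
tcp_rot: [0.064, 3.136, 0.006]
wrist_force: [1.2, 0.8, -1.1]
width: 0.254
```

```bash
python3 -c "
from h import *
p,d=bot.read_camera('side');cv2.imwrite('pics/s5.png',p)
crop('pics/s5.png','pics/s5d.png',90,90,220,150,3.5)
stat();plan((.5551,-.079,.12,119.1),)"
```

```text
t 11.65 tcp [0.4508 0.3685 0.1237] yaw 177.67 tilt [0.14 0.11] F [ 0.8 -0.5 -2.1] w 0.255
[-122.4 -442.9    3.1] [ 0.18  0.07 58.57]
```

View pics/s5d.png

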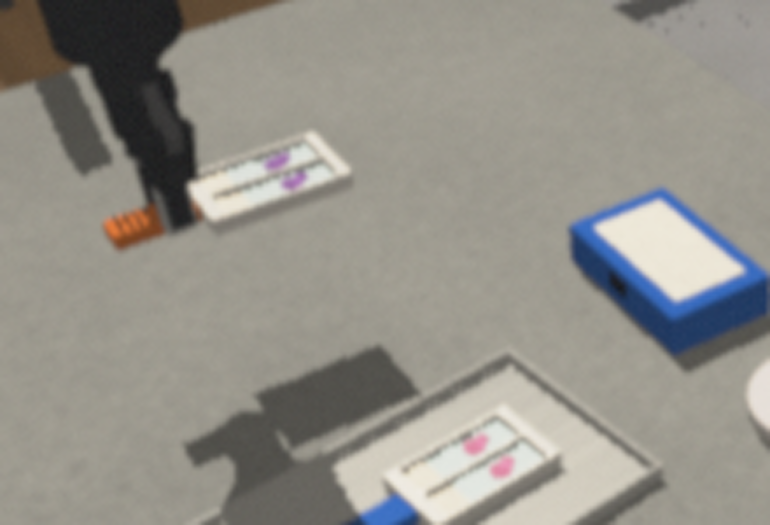

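{"name": "arm_command", "arguments": {"targets": "-3 -10 0 0 0 1 0; -10 -35 0 0 0 5 0; -19 -68 0 0 0 9 0; -28 -101 0 0 0 13 0; -37 -134 0 0 0 18 0; -46 -167 0 0 0 22 0; -55 -200 0 0 0 26 0; -65 -233 0 0 0 30 0; -74 -266 0 0 0 35 0; -83 -299 0 0 0 39 0"}}

```text
time: 12.48
tool_pos: [0.5189, 0.0633, 0.1198]
tcp_rot: [-1.115, -2.933, 0.003]
wrist_force: [-0.2, 0.9, -1.7]
width: 0.261
```

```bash
python3 -c "
from h import *
stat();plan((.5551,-.079,.12,119.1),)"
```

```text
t 12.48 tcp [0.5189 0.0633 0.1198] yaw 138.38 tilt [-0.25 -0.03] F [-0.2  0.9 -1.7] w 0.261
[-121.5  -82.3   -0.3] [-0.21 -0.13 19.28]
```

{"name": "arm_command", "arguments": {"targets": "-24 -16 0 0 0 4 0; -48 -32 0 0 0 8 0; -72 -48 0 0 0 12 0; -94 -63 0 0 0 15.5 0; -110 -74 0 0 0 18 0; -119 -80 0 0 0 19.3 0; -121 -82 0 0 0 19.3 0; -121 -82 0 0 0 19.3 0; -121 -82 0 0 0 19.3 0; -121 -82 0 0 0 19.3 0"}}

```text
time: 13.32
tool_pos: [0.5569, -0.0746, 0.1217]
tcp_rot: [-1.583, -2.712, 0.0]
wrist_force: [0.8, -0.9, -0.8]
width: 0.253
```

```bash
python3 -c "
from h import *
p,d=bot.read_camera('wrist');cv2.imwrite('pics/w6.png',p)
stat();plan((.5551,-.079,.0428,119.1),)"
```

```text
t 13.37 tcp [ 0.5571 -0.0746  0.1219] yaw 119.46 tilt [-0.04  0.02] F [-0.9  0.6 -1.1] w 0.252
[-2.9 -3.9 79.1] [-0.02 -0.04  0.36]
```

View pics/w6.png

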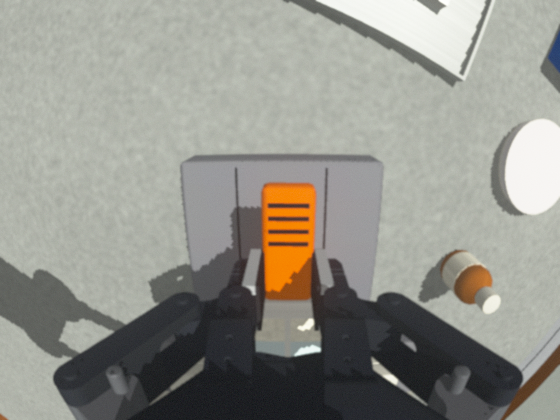

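Descend in stages.

{"name": "arm_command", "arguments": {"targets": "-1 -2 8 0 0 0.2 0; -3 -4 25 0 0 0.4 0; -3 -4 45 0 0 0.4 0; -3 -4 60 0 0 0.4 0; -3 -4 67 0 0 0.4 0; -3 -4 70 0 0 0.4 0; -3 -4 70 0 0 0.4 0; -3 -4 70 0 0 0.4 0"}}

```text
time: 14.03
tool_pos: [0.5561, -0.0802, 0.0527]
tcp_rot: [1.594, 2.706, 0.001]
wrist_force: [0.2, 0.9, -2.0]
width: 0.256
```

```bash
python3 -c "
from h import *
p,d=bot.read_camera('side');cv2.imwrite('pics/s6.png',p);crop('pics/s6.png','pics/s6d.png',220,210,180,140,4)
stat();plan((.5551,-.079,.0428,119.1),)"
```

```text
t 14.08 tcp [ 0.5565 -0.0803  0.0532] yaw 118.98 tilt [ 0.1  -0.02] F [ 0.6 -0.  -1.3] w 0.255
[ 1.9 -0.6 10.4] [ 0.08  0.07 -0.12]
```

View pics/s6d.png

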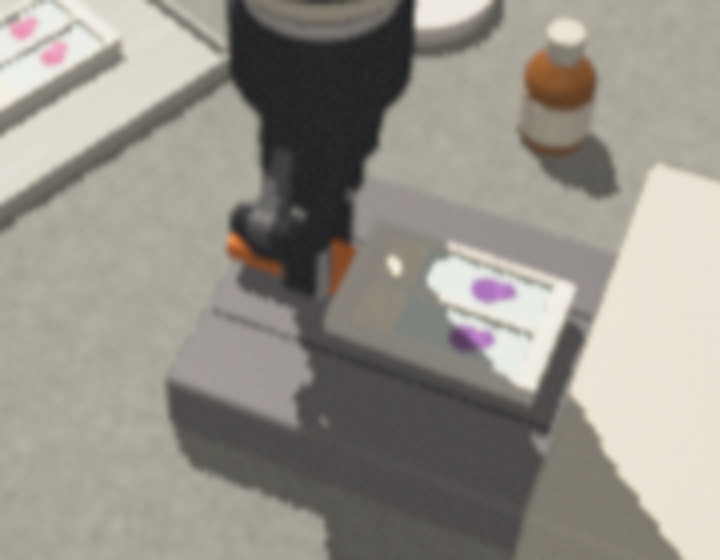

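{"name": "arm_command", "arguments": {"targets": "1 -0.5 4 0 0 0 0; 1 -0.5 7 0 0 0 0; 1 -0.5 8.5 0 0 0 0; 1 -0.5 9.5 0 0 0 0; 1 -0.5 10.2 0 0 0 0; 1 -0.5 10.2 0 0 0 0; 1 -0.5 10.2 0 0 0 0"}}

```text
time: 14.67
tool_pos: [0.5545, -0.0797, 0.0428]
tcp_rot: [-1.595, -2.706, 0.0]
wrist_force: [-3.4, 0.7, 5.1]
width: 0.253
```

```bash
python3 -c "
from h import *
stat();plan((.5551,-.079,.0428,119.1),)"
```

```text
t 14.67 tcp [ 0.5545 -0.0797  0.0428] yaw 118.97 tilt [-0.02  0.01] F [-3.4  0.7  5.1] w 0.253
[0.3 0.8 0. ] [-0.02 -0.02 -0.13]
```

{"name": "arm_command", "arguments": {"targets": "0 0 -0.3 0 0 0 0.32; 0 0 -0.3 0 0 0 0.4; 0 0 -0.3 0 0 0 0.45; 0 0 -0.3 0 0 0 0.45; 0 0 -0.3 0 0 0 0.45"}}

```text
time: 15.08
tool_pos: [0.5547, -0.0797, 0.0422]
tcp_rot: [1.595, 2.706, 0.0]
wrist_force: [0.5, 0.0, -1.0]
width: 0.452
```

```bash
python3 -c "
from h import *
p,d=bot.read_camera('side');cv2.imwrite('pics/s7.png',p);crop('pics/s7.png','pics/s7d.png',220,210,180,140,4)
p,d=bot.read_camera('wrist');cv2.imwrite('pics/w7.png',p)
stat()"
```

```text
t 15.18 tcp [ 0.5546 -0.0797  0.0422] yaw 118.97 tilt [-0. -0.] F [-0.   0.2  0. ] w 0.452
```

View pics/w7.png

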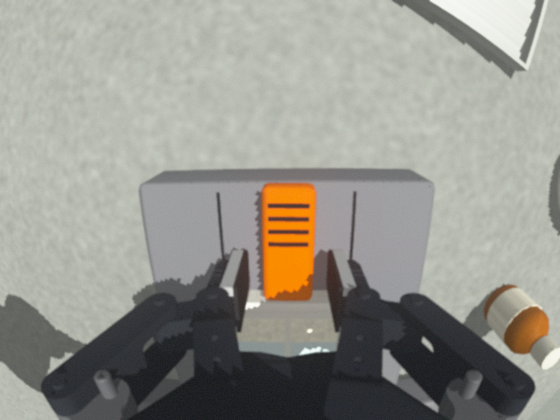

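View pics/s7d.png

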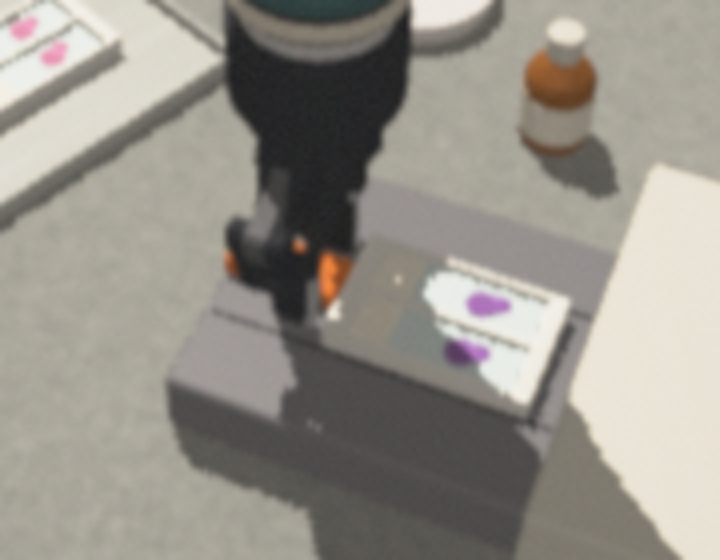

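{"name": "arm_command", "arguments": {"targets": "-3 0 1 0 0 0 0.45; -7 0 1 0 0 0 0.45; -13 0 1 0 0 0 0.45; -20 0 1 0 0 0 0.45; -27 0 1 0 0 0 0.45; -34 0 1 0 0 0 0.45; -41 0 1 0 0 0 0.45; -47 0 1 0 0 0 0.45; -50 0 1 0 0 0 0.45; -50 0 1 0 0 0 0.45"}}

```text
time: 16.02
tool_pos: [0.5795, -0.1244, 0.0414]
tcp_rot: [1.596, 2.705, 0.0]
wrist_force: [-0.7, 0.2, -0.3]
width: 0.45
```

```bash
python3 -c "
from h import *
p,d=bot.read_camera('wrist');cv2.imwrite('pics/w8.png',p)
stat();u=np.array([.4863,-.8738]);v=np.array([.8738,.4863]);d=toolT()[:2,3]-np.array([.5347,-.0423]);print(d@u,d@v)"
```

```text
t 16.07 tcp [ 0.5792 -0.124   0.0414] yaw 118.94 tilt [ 0.03 -0.01] F [-0.  -0.3 -0.5] w 0.449
0.09301376548208455 -0.000805655796095705
```

View pics/w8.png

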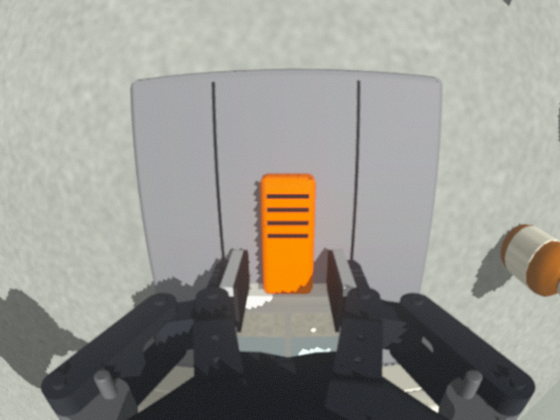

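{"name": "arm_command", "arguments": {"targets": "-4 0 0 0 0 0 0.45; -10 0 0 0 0 0 0.45; -17 0 0 0 0 0 0.45; -24 0 0 0 0 0 0.45; -31 0 0 0 0 0 0.45; -38 0 0 0 0 0 0.45; -44 0 0 0 0 0 0.45; -49 0 0 0 0 0 0.45; -52 0 0 0 0 0 0.45; -52 0 0 0 0 0 0.45"}}

```text
time: 16.9
tool_pos: [0.6046, -0.1698, 0.0414]
tcp_rot: [1.595, 2.705, -0.0]
wrist_force: [0.6, 0.9, 0.4]
width: 0.447
```

```bash
python3 -c "
from h import *
p,d=bot.read_camera('wrist');cv2.imwrite('pics/w9.png',p)
stat();u=np.array([.4863,-.8738]);v=np.array([.8738,.4863]);d=toolT()[:2,3]-np.array([.5347,-.0423]);print(d@u,d@v)"
```

```text
t 16.95 tcp [ 0.6044 -0.1694  0.0414] yaw 118.95 tilt [ 0.03 -0.02] F [ 0.3  0.2 -0.4] w 0.452
0.1449597114035119 -0.0009624264268133734
```

View pics/w9.png

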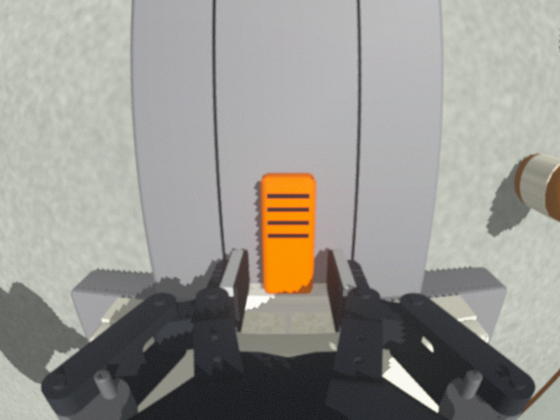

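{"name": "arm_command", "arguments": {"targets": "-2 0 0 0 0 0 0.45; -4 0 0 0 0 0 0.45; -6 0 0 0 0 0 0.45; -8 0 0 0 0 0 0.45; -9 0 0 0 0 0 0.45; -10 0 0 0 0 0 0.45; -10 0 0 0 0 0 0.45"}}

```text
time: 17.53
tool_pos: [0.609, -0.1779, 0.0413]
tcp_rot: [1.595, 2.706, -0.0]
wrist_force: [-0.0, 0.6, -0.7]
width: 0.448
```

{"name": "arm_command", "arguments": {"targets": "-1 0 0 0 0 0 0.45; -2 0 0 0 0 0 0.45; -2 0 0 0 0 0 0.45"}}

```text
time: 17.78
tool_pos: [0.6099, -0.1796, 0.0413]
tcp_rot: [1.595, 2.706, -0.0]
wrist_force: [0.3, 0.9, -0.1]
width: 0.447
```

{"name": "arm_command", "arguments": {"targets": "-1 0 0 0 0 0 0.45; -2 0 0 0 0 0 0.45; -2 0 0 0 0 0 0.45"}}

```text
time: 18.03
tool_pos: [0.6109, -0.1814, 0.0413]
tcp_rot: [1.595, 2.706, -0.0]
wrist_force: [0.3, 0.9, 0.6]
width: 0.448
```

{"name": "arm_command", "arguments": {"targets": "-1 0 0 0 0 0 0.45; -1.5 0 0 0 0 0 0.45; -1.5 0 0 0 0 0 0.45"}}

```text
time: 18.28
tool_pos: [0.6112, -0.1819, 0.0413]
tcp_rot: [-1.594, -2.705, -0.001]
wrist_force: [-1.9, 4.5, 2.2]
width: 0.446
```

{"name": "arm_command", "arguments": {"targets": "-0.7 0 0 0 0 0 0.45; -0.7 0 0 0 0 0 0.45; -0.7 0 0 0 0 0 0.45"}}

```text
time: 18.53
tool_pos: [0.6111, -0.1819, 0.0412]
tcp_rot: [-1.594, -2.705, -0.001]
wrist_force: [-3.4, 5.9, 4.5]
width: 0.446
```

```bash
python3 -c "
from h import *
p,d=bot.read_camera('wrist');cv2.imwrite('pics/w10.png',p)
p,d=bot.read_camera('side');cv2.imwrite('pics/s10.png',p);crop('pics/s10.png','pics/s10d.png',250,220,180,140,4)
stat();u=np.array([.4863,-.8738]);v=np.array([.8738,.4863]);d=toolT()[:2,3]-np.array([.5347,-.0423]);print(d@u,d@v)"
```

```text
t 18.63 tcp [ 0.6112 -0.1819  0.0412] yaw 118.98 tilt [-0.09  0.1 ] F [-3.5  6.3  4.2] w 0.447
0.15918869021941676 -0.001095301081301297
```

View pics/w10.png

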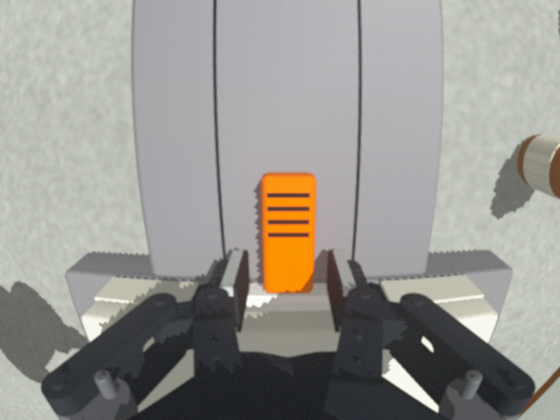

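View pics/s10d.png

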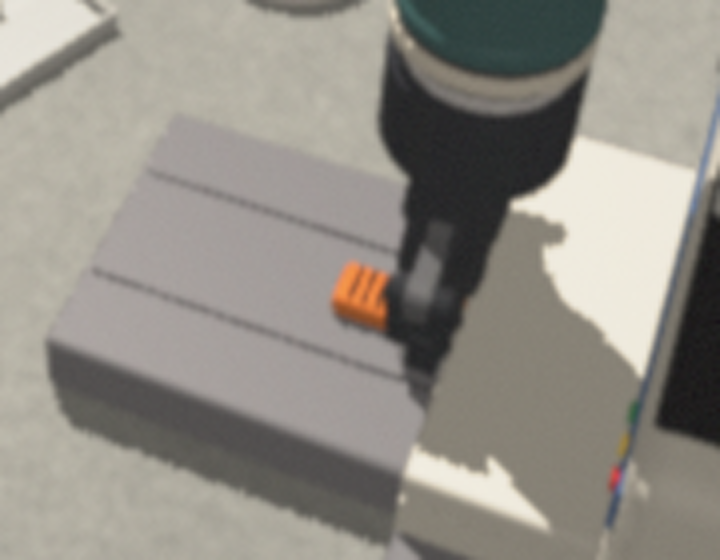

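{"name": "arm_command", "arguments": {"targets": "3 0 0 0 0 0 0.45; 12 0 0 0 0 0 0.5; 20 0 -5 0 0 0 0.6; 20 0 -35 0 0 0 0.6; 20 0 -75 0 0 0 0.6; 20 0 -115 0 0 0 0.6; 20 0 -125 0 0 0 0.6; 20 0 -125 0 0 0 0.6; 20 0 -125 0 0 0 0.6; 20 0 -125 0 0 0 0.6"}}

```text
time: 19.47
tool_pos: [0.601, -0.1651, 0.1649]
tcp_rot: [-1.594, -2.705, 0.001]
wrist_force: [-1.0, -1.1, 0.1]
width: 0.598
```

```bash
python3 -c "
from h import *
T=toolT();np.save('T3.npy',T)
p,d=bot.read_camera('wrist');cv2.imwrite('pics/w11.png',p)
p,d=bot.read_camera('side');cv2.imwrite('pics/s11.png',p);crop('pics/s11.png','pics/s11d.png',250,220,180,140,4)
crop('pics/w11.png','pics/w11c.png',190,140,200,150,4)
stat()"
```

```text
t 19.57 tcp [ 0.6005 -0.165   0.1638] yaw 118.97 tilt [-0.23  0.07] F [ 0.  -0.1  0.3] w 0.6
```

View pics/w11c.png

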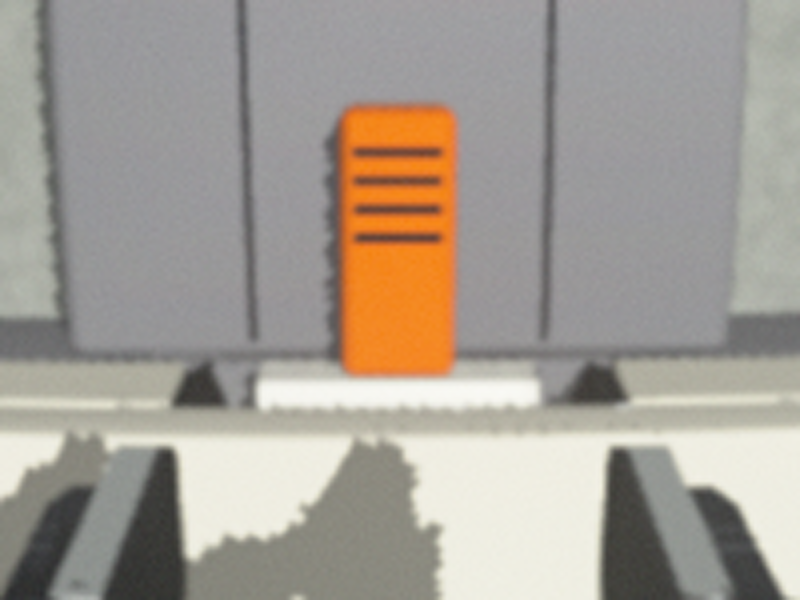

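View pics/s11d.png

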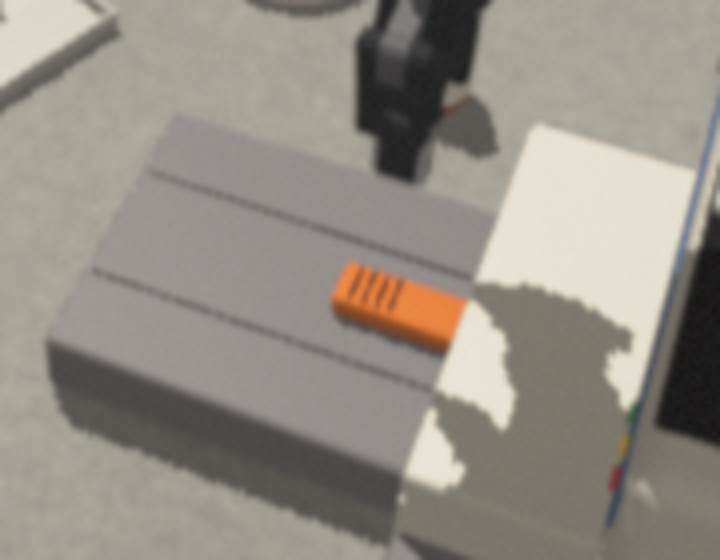

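Run:
```python
from h import *
T=np.load('T3.npy')
u=np.array([.4863,-.8738]);v=np.array([.8738,.4863])
q=lambda x,y,z: (lambda d:(round(d@u*1000,1),round(d@v*1000,1)))(atz("wrist",190+x/4,140+y/4,z,T)[:2]-np.array([.5347,-.0423]))
for n,a in dict(jL=(120,352,.04),jR=(680,350,.04),shL_top=(258,378,.052),shR_top=(538,377,.052),sh_bot=(300,362,.04),sh_botR=(490,361,.04),h_end1=(350,105,.052),h_end2=(450,105,.052),roofedge_top=(120,428,.08),roofedge_topR=(680,428,.08),facetopwhite=(120,403,.062),lipmid=(400,407,.062)).items(): print(n,q(*a))
```

```text
jL (np.float64(168.1), np.float64(-62.3))
jR (np.float64(168.0), np.float64(63.6))
shL_top (np.float64(169.3), np.float64(-29.8))
shR_top (np.float64(169.2), np.float64(30.0))
sh_bot (np.float64(170.3), np.float64(-21.6))
sh_botR (np.float64(170.2), np.float64(20.6))
h_end1 (np.float64(110.5), np.float64(-9.4))
h_end2 (np.float64(110.5), np.float64(10.6))
roofedge_top (np.float64(168.5), np.float64(-54.3))
roofedge_topR (np.float64(168.8), np.float64(55.3))
facetopwhite (np.float64(171.0), np.float64(-58.1))
lipmid (np.float64(171.6), np.float64(0.5))
```

```bash
python3 -c "
from h import *
p,d=bot.read_camera('scene');cv2.imwrite('pics/f1.png',p)"
```

```text
(no output)
```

View pics/f1.png

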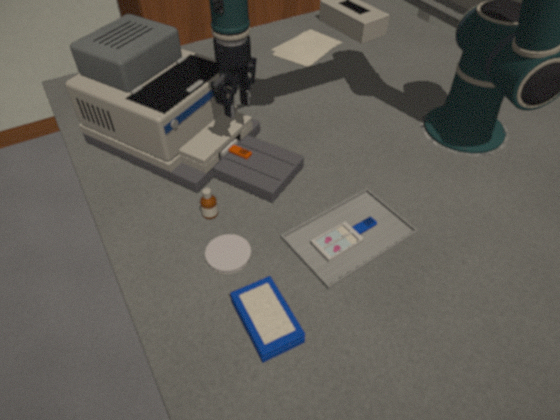

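The overview shows the blue tray flat inside the out-tray at about (345,240) and the orange tray in the bay at (240,152). The bottle, dish and slide box sit at the same pixels as at the start, and the gripper is clear.

```bash
python3 -c "
from h import *
print(bot.finish_job())"
```

```text
the job is handed in; nothing more can be done
None
```

The job is done and handed in at about 19.6 s of the 58 s allowed.

- **Blue tray:** I gripped it by the handle, drew it about 40 mm straight out of the bay, carried it level and lowered it until it touched the floor of the steel out-tray. I released it there. The side and scene pictures show it lying flat inside the walls.
- **Orange tray:** I set it on the ledge in the lane and let go. I then slid it in with the open fingers straddling the handle and pushing on the shoulder. It stopped hard: extra push raised the force to about 8 N with no further movement.

**Last checks:**
- In the wrist picture the shoulder lies 169 to 170 mm from the ledge's front edge. The scanner front measures 168 to 171.6 mm at different edges, so it is flush to within about 1–2 mm, the limit of the measurement. The stop was felt where it was expected.
- The tray is centred in the lane to within about 1 mm.
- In the last overview the bottle, dish and slide box look unmoved, and the gripper is clear of everything.
- None of the checks failed.

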